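# Load three tappets into the demagnetiser and set its selector

## Task

Put exactly three of the four steel bucket tappets from the rubber mat upright on the demagnetiser's flush work plate, inside its low fence, and only then turn the selector so that it clicks into the mark with three dots. Leave the fourth tappet, the two sockets and the bearing ring where they stand on the mat.

Things in the scene. Friction and masses are not known exactly. Their poses are not given: they have to be found in the camera images.
- tappet1: steel bucket tappet (valve lifter), plain cylinder 30 mm diameter, 24 mm tall, about 60 g, standing upright on the mat; all four are alike; origin at the centre of its underside, z up
- tappet2: steel bucket tappet (valve lifter), plain cylinder 30 mm diameter, 24 mm tall, about 60 g, standing upright on the mat; all four are alike; origin at the centre of its underside, z up
- tappet3: steel bucket tappet (valve lifter), plain cylinder 30 mm diameter, 24 mm tall, about 60 g, standing upright on the mat; all four are alike; origin at the centre of its underside, z up
- tappet4: steel bucket tappet (valve lifter), plain cylinder 30 mm diameter, 24 mm tall, about 60 g, standing upright on the mat; all four are alike; origin at the centre of its underside, z up
- demagnetiser: bench demagnetiser, fixed, 150 mm (x) x 300 mm (y) overall; origin on the bench surface, x axis away from the robot, y to the left (turned by its yaw). On its -y side the dark striped work plate, on its +y side the grey control housing (150 x 140 mm, 45 mm high, centre at y = +78 mm) with the selector on top
- plate (a point): centre of the work plate, at (0, -70, 0) mm in the demagnetiser's frame, same axes. The dark plate is flush with the bench, 116 mm (x) x 150 mm (y), open at its -x edge (towards the robot); a fence 12 mm high, 6 mm thick runs along its +x and -y edges, the 45 mm high housing wall along +y. Room for three tappets side by side along y
- selector_axis (a point): point on the selector's vertical axis, 50 mm above the bench, 5 mm above the housing's top, at (25, 78, 50) mm in the demagnetiser's frame. The selector is a black hub, 46 mm diameter, 8 mm high, with a pointer bar on it
- selector_nose (a point): tip of the selector's black pointer bar, 51 mm out from the axis, 66 mm above the bench; turns with it. The bar is 13 mm wide, reaches from 17 mm behind the axis to 51 mm ahead, and from 54 to 78 mm above the bench; a white line marks its pointing half
- selector (a joint): Selector angle, growing clockwise seen from above. Spring detents at four marks 40 degrees apart, printed on the housing as white dots: 0 = one dot, 0.698 = two, 1.396 = three, 2.094 = four (end stop). At 0 the bar points 60 degrees from the machine's -x axis towards -y (the plate); at three dots, 20 degrees from -x towards +y. Turning takes up to 0.12 N m (3 N at the nose)
- mat: black rubber mat 170 mm (x) x 300 mm (y), 3 mm thick, fixed to the bench; four tappets, two sockets and a bearing ring stand on it; origin at the centre of its underside
- bearing: steel bearing ring lying on the mat among the tappets, 36 mm outside, 20 mm inside, 12 mm high; origin at the centre of its underside
- socket1: chrome drive socket, 26 mm diameter, 38 mm tall, standing on the mat among the tappets (taller and slimmer than they, square hole in its top); origin at the centre of its underside
- socket2: chrome drive socket, 26 mm diameter, 38 mm tall, standing on the mat among the tappets (taller and slimmer than they, square hole in its top); origin at the centre of its underside
Mind the look-alikes: they are no part of the job. What is shaped like the tappet2 but blue is not meant.

How it is judged:
By the outcome, as a careful person would: the job done as asked, in the order asked, and still so for the second after the job is handed in, with the robot touching nothing.
It also fails if it takes over 72 s, if anything falls off the work surface, if the arm or the gripper's body presses on something with over 40 N, if the wrist force passes 120 N, or if a joint passes its speed limit or range.

## Robot

A 6-joint arm with a two-finger parallel gripper is mounted at the origin on the work surface. World frame = base frame: x ahead of the robot, y to its left, z up, the work surface at z = 0. Lengths are in m, angles in rad, forces in N, time in s.
With the tool pointing down it reaches from about 0.375 to 0.9 m from the base axis. Payload 3.1 kg.
Tool frame: the origin (TCP) lies midway between the tips of the shut fingers; the grasp point (between the pads) lies 19 mm behind it (manip.pinch_z is the distance from the TCP to the grasp point, in m); z points along the fingers, y is the line along which they close (so a half turn about z gives the same grasp; the last joint's range is limited). The gripper opens to 85 mm and grips with 20 to 120 N. Pads are 22 mm wide; open, the fingers measure 114 mm over their backs; the gripper's body (76 mm by 85 mm) begins 54 mm behind the grasp point. The pads swing forward as they close: fully open they stand 13 mm farther back than shut.
Start: joints at [-1.357, 0.527, 1.433, -0, 1.181, -0.178], TCP at [0.239, -0.578, 0.231] pointing down, gripper open.
Joint ranges: [-3.08, 3.08], [-0.75, 2.2], [0.22, 2.44], [-1.43, 4.57], [0, 2.65], [-2.85, 2.85]. Speed limits (rad/s): [2.79, 2.79, 3.14, 3.14, 3.14, 3.14].

## Interface

Orientations are given as a unit quaternion [x, y, z, w].
In Python, from station import manip, viewer, ticket gives the robot as it stands.
- The arm moves only by the shell command python3 -m creep 'ROWS' [FORCE]. ROWS is JSON, a list of rows, each an object with "slide": the shift along the tool's x, y, z in cm, a list of three; "angular": the turn, a rotation vector about the tool's x, y, z in rad, a list of three; "claw": the opening, from -1 (shut) to 1 (fully open). A call has 1 to 10 rows; each row shifts and turns the commanded pose from where the row before left it, along the tool's axes as they then stand; what a row does not reach is not made up. A row lasts 1/12 s, in which the tool goes at most 41.7 mm and 7.16 degrees, less where a joint would pass 70% of its speed; a pose out of reach is approached as far as the arm can. A call with a gripper value outside its range is refused whole. The fingers move at their own pace and stop on an object; FORCE is the grip in N (left out, the last holds). Time passes only in rows, so rows that do not move let the fingers close. It gives the time, the measured TCP pose, the force, the opening and the grip force at its end, in the units of the state.
- manip.sense(): the state, without advancing time (a new reading comes with each control period).
- viewer.snapshot(name): name is "scene" or "top" or "wrist"; returns the picture (400x640x3 uint8, blue, green, red); there is no depth.
- viewer.calibration(name): a dict with "fov_y" (degrees; the focal length in pixels is half the picture's height over the tangent of half this angle, whatever the lens; pixels are square), "cx", "cy" (the principal point, pixels), "k1" (the pictures are not rectified: a ray, as slopes to the right and down, at radius r is drawn at 1 + k1 r^2 times it, then the intrinsics apply), "T" (4x4, takes a point from camera to world coordinates); the wrist camera has in their place "tool_from_camera" (4x4, takes a point from camera to tool coordinates, whose origin is the TCP and whose axes are the flange's). Camera axes: x right, y up, looking along -z (the intrinsics and any distortion apply to the point x, -y, -z); pixel columns grow to the right and rows downward; lengths in m; the calibration is good to about 2 mm. A picture is of the moment at which its call begins: read the wrist's pose just before it. calibration takes no time and is no camera call.
- ticket.sign_off(): hands the job in; it is judged then, once.
The state is a dict: "t": time; "q": joint angles; "qd": joint speeds; "tau": joint torques, N m; "tcp_pos": TCP position; "tool_rot": TCP orientation; "force": force on the tool from outside, world axes, zero at the start; "ft_torque": the same for the moment, N m; "finger_gap": opening from 0.0 (shut) to 1.0 (fully open); "gripper_force": force on a finger pad.
Only numpy, scipy, OpenCV 4.12 (cv2) and the standard library are available. Lean on these libraries where they do the work, as an engineer would, in place of code of your own. Each camera call takes 0.05 s, during which the arm holds its last target. There are 200 camera calls.

## Working session

There is one attempt and no reset: what is moved stays moved. The work goes in short steps, Python scripts to look and compute and a shell command to move; the robot and the scene stay as the last step left them, time stands still between calls to the robot, and variables do not carry over. Pictures are saved under pics/ and viewed, at most 10 in all, crops included, and the job is handed in when it is done.

```bash
ls; mkdir -p pics
python3 - <<'E'
from station import manip, viewer
import cv2,numpy as np
s=manip.sense();print({k:np.round(v,3) for k,v in s.items()}, manip.pinch_z)
for n in("scene","top","wrist"):
    cv2.imwrite(f"pics/{n}0.png",viewer.snapshot(n)); c=viewer.calibration(n); print(n,{k:np.round(v,4).tolist() for k,v in c.items()})
E
```

```text
pics
{'t': np.float64(0.0), 'q': array([-1.358,  0.528,  1.434,  0.   ,  1.181, -0.178]), 'qd': array([-0.   , -0.   , -0.001, -0.   ,  0.   , -0.   ]), 'tau': array([-1.0000e-03, -4.4236e+01, -1.7802e+01, -0.0000e+00,  8.0000e-03,
       -0.0000e+00]), 'tcp_pos': array([ 0.239, -0.577,  0.23 ]), 'tool_rot': array([ 0.981,  0.195, -0.   , -0.001]), 'force': array([ 0.535, -0.675, -0.726]), 'ft_torque': array([-0.03 , -0.021, -0.003]), 'gripper_force': np.float64(0.0), 'finger_gap': np.float64(1.0)} 0.0187
scene {'fov_y': 49.6362, 'cx': 323.9852, 'cy': 202.9548, 'k1': 0.0356, 'T': [[0.2947, -0.7772, 0.556, 0.9626], [0.9556, 0.2429, -0.1669, -0.1521], [-0.0053, 0.5805, 0.8143, 0.8053], [0.0, 0.0, 0.0, 1.0]]}
top {'fov_y': 42.3066, 'cx': 319.5607, 'cy': 209.6129, 'k1': -0.1621, 'T': [[-0.0171, 0.9981, -0.0586, 0.4173], [-0.9995, -0.0155, 0.0282, 0.0255], [0.0272, 0.059, 0.9979, 1.3952], [0.0, 0.0, 0.0, 1.0]]}
wrist {'fov_y': 65.3707, 'cx': 325.937, 'cy': 203.276, 'k1': -0.0323, 'tool_from_camera': [[-0.0004, 0.9651, 0.2617, 0.0665], [1.0, 0.0003, 0.0005, 0.0008], [0.0004, 0.2617, -0.9651, -0.1433], [0.0, 0.0, 0.0, 1.0]]}
```

View pics/top0.png

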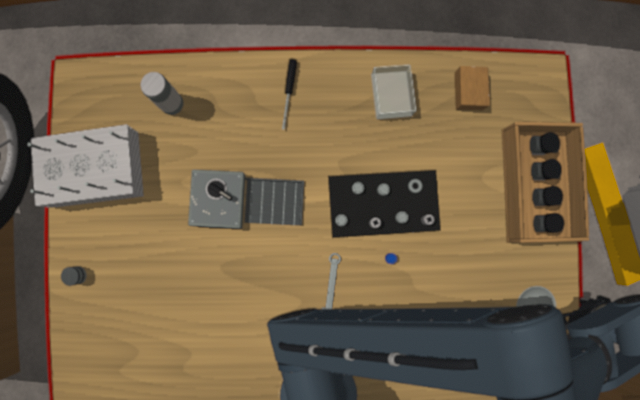

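View pics/scene0.png

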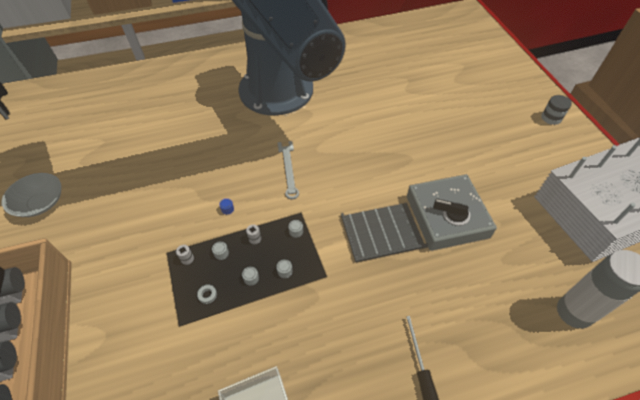

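Top view: tappets are near (358,188), (383,189), (341,220) and (402,217); sockets (376,222) and (429,219); bearing (415,186); plate ~(275,202); selector ~(215,188). The scene view shows the same things. I'll enlarge both.

```bash
python3 - <<'E'
import cv2,numpy as np
a=cv2.imread("pics/top0.png")[160:245,180:446]; a=cv2.resize(a,None,fx=3,fy=3,interpolation=cv2.INTER_CUBIC)
cv2.imwrite("pics/topc.png",a)
b=cv2.imread("pics/scene0.png")[165:330,160:510]; cv2.imwrite("pics/scenec.png",cv2.resize(b,None,fx=2.28,fy=2.28,interpolation=cv2.INTER_CUBIC))
a=cv2.imread("pics/topc.png");b=cv2.imread("pics/scenec.png");print(a.shape,b.shape)
c=np.zeros((a.shape[0]+b.shape[0],798,3),np.uint8);c[:a.shape[0],:a.shape[1]]=a;c[a.shape[0]:,:b.shape[1]]=b;cv2.imwrite("pics/c1.png",c[:600] if c.shape[0]>600 else c);print(c.shape)
E
cat > h.py <<'E'
import numpy as np,cv2
from station import manip,viewer
from scipy.spatial.transform import Rotation as R
def cam(n,s=None):
    c=viewer.calibration(n); f=200/np.tan(np.radians(c["fov_y"]/2))
    if n=="wrist":
        s=s or manip.sense(); W=np.eye(4);W[:3,:3]=R.from_quat(s["tool_rot"]).as_matrix();W[:3,3]=s["tcp_pos"]
        T=W@np.array(c["tool_from_camera"])
    else: T=np.array(c["T"])
    return dict(T=T,K=np.array([[f,0,c["cx"]],[0,f,c["cy"]],[0,0,1]]),d=np.array([c["k1"],0,0,0.]))
def ray(C,uv):
    x,y=cv2.undistortPoints(np.array([[uv]],float),C["K"],C["d"])[0,0]
    d=C["T"][:3,:3]@[x,-y,-1]; return C["T"][:3,3],d/np.linalg.norm(d)
def atz(C,uv,z):
    o,d=ray(C,uv); return o+d*(z-o[2])/d[2]
def tri(rays):
    A=np.zeros((3,3));b=np.zeros(3)
    for o,d in rays:
        P=np.eye(3)-np.outer(d,d);A+=P;b+=P@o
    p=np.linalg.solve(A,b);return p,[np.linalg.norm((np.eye(3)-np.outer(d,d))@(p-o)) for o,d in rays]
def proj(C,p):
    q=np.linalg.inv(C["T"])@np.append(p,1);v=np.array([[q[0],-q[1],-q[2]]])
    return cv2.projectPoints(v,np.zeros(3),np.zeros(3),C["K"],C["d"])[0].ravel()
E
```

```text
(255, 798, 3) (376, 798, 3)
(631, 798, 3)
```

View pics/c1.png

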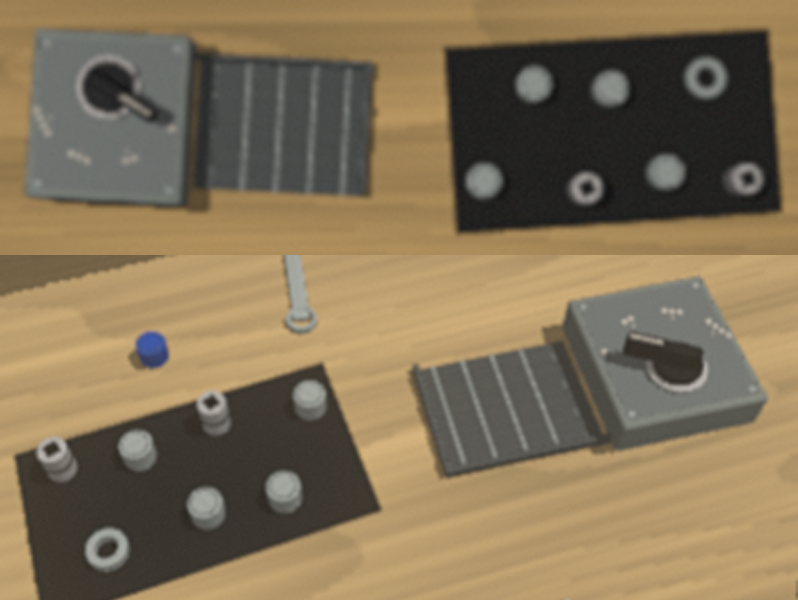

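The enlarged crops show the tappet tops A–D, top crop (484,180), (534,83), (610,87), (665,171); the matching scene crop points are (309,392), (284,484), (206,499), (137,443). The selector stands at one dot. Next I triangulate.

Run:
```python
from h import *
t=cam("top");s=cam("scene")
ut=lambda c:(180+(c[0]+.5)/3-.5,160+(c[1]+.5)/3-.5)
us=lambda c:(160+(c[0]+.5)/2.28-.5,165+(c[1]-255+.5)/2.28-.5)
P=dict(A=((484,180),(309,392)),B=((534,83),(284,484)),C=((610,87),(206,499)),D=((665,171),(137,443)),
matR_far=((767,31),(35,607)),mat_lf=((446,48),(379,510)),mat_ln=((458,231),(322,365)),mat_rn=((780,210),(16,457)),
h_fl=((38,30),(765,402)),h_fr=((192,37),(622,427)),h_nl=((25,195),(700,279)),h_nr=((183,205),(570,303)),
hub=((107,85),(680,365)),s1=((587,188),(210,403)),s2=((748,179),(52,449)),bear=((706,78),(107,547)),
fenceco=((373,63),(445,470)),fence_near=((369,195),(416,370)))
for k,(a,b) in P.items():
    p,e=tri([ray(t,ut(a)),ray(s,us(b))]);print(k,np.round(p*1000,1),np.round(np.array(e)*1000,1))
```

```text
A [469.9 -68.9  30.9] [0.5 0.5]
B [ 555.4 -114.7   30.6] [0.9 0.9]
C [ 550.6 -182.3   32.9] [0.7 0.7]
D [ 475.3 -230.5   29.1] [0.5 0.5]
matR_far [ 600.4 -331.2   24.8] [2.2 2.2]
mat_lf [591.1 -38.6   2.9] [0.7 0.7]
mat_ln [425.7 -46.1   3.4] [1. 1.]
mat_rn [ 439.  -341.7    0.9] [0.4 0.4]
h_fl [608.5 323.4  38.7] [0.4 0.4]
h_fr [598.5 185.2  47.1] [0.2 0.2]
h_nl [462.8 334.9  40.3] [0.6 0.6]
h_nr [452.9 197.2  42.7] [2.9 2.9]
hub [557.3 259.8  54.4] [1.3 1.3]
s1 [ 461.  -159.    40.9] [0.2 0.2]
s2 [ 466.4 -302.1   41.3] [1.1 1.1]
bear [ 559.5 -273.1   13.7] [0.8 0.8]
fenceco [577.   27.8  15.7] [0.9 0.9]
fence_near [460.4  36.2   7.5] [4.1 4.1]
```

```bash
python3 -m creep '[{"slide":[0,0,0],"angular":[0,0,-0.1226],"claw":0.35},{"slide":[0,0,0],"angular":[0,0,-0.1226],"claw":0.35},{"slide":[0,0,0],"angular":[0,0,-0.1226],"claw":0.35},{"slide":[0,0,0],"angular":[0,0,-0.1226],"claw":0.35},{"slide":[0,0,0],"angular":[0,0,-0.1226],"claw":0.35},{"slide":[0,0,0],"angular":[0,0,-0.1226],"claw":0.35},{"slide":[0,0,0],"angular":[0,0,-0.1226],"claw":0.35},{"slide":[0,0,0],"angular":[0,0,-0.1226],"claw":0.35},{"slide":[0,0,0],"angular":[0,0,-0.1226],"claw":0.35},{"slide":[0,0,0],"angular":[0,0,0],"claw":0.35}]' 40
cat > go.py <<'E'
import sys
from h import *
# remaining slide (cm, tool axes) to a world target x y z in mm, yaw err of tool x vs given deg
s=manip.sense();M=R.from_quat(s["tool_rot"]).as_matrix()
a=np.degrees(np.arctan2(M[1,0],M[0,0]))
g=np.array([float(v) for v in sys.argv[1:4]])/1000
print("t",round(s["t"],2),"tcp",np.round(np.array(s["tcp_pos"])*1000,1),"theta",round(a,2),"tilt",np.round(M[:2,2],3),"gap",round(float(s["finger_gap"]),3),"F",np.round(s["force"],1),"grip",round(float(s["gripper_force"]),1))
print("slide cm",np.round(M.T@(g-s["tcp_pos"])*100,2))
E
python3 go.py 470 -69 60
```

```text
t: 0.98
tcp_pos: [0.2386, -0.5773, 0.2309]
tool_rot: [0.733, 0.681, 0.0, -0.0]
force: [0.5, 0.6, -0.2]
finger_gap: 0.679
gripper_force: 0.0
t 0.98 tcp [ 238.6 -577.3  230.9] theta 85.78 tilt [-0.     0.001] gap 0.679 F [ 0.5  0.6 -0.2] grip 0.0
slide cm [52.38 19.34 17.13]
```

```bash
python3 -m creep '[{"slide":[3.8,1.4,0.8],"angular":[0,0,0],"claw":0.35},{"slide":[3.8,1.4,0.8],"angular":[0,0,0],"claw":0.35},{"slide":[3.8,1.4,0.8],"angular":[0,0,0],"claw":0.35},{"slide":[3.8,1.4,0.8],"angular":[0,0,0],"claw":0.35},{"slide":[3.8,1.4,0.8],"angular":[0,0,0],"claw":0.35},{"slide":[3.8,1.4,0.8],"angular":[0,0,0],"claw":0.35},{"slide":[3.8,1.4,0.8],"angular":[0,0,0],"claw":0.35},{"slide":[3.8,1.4,0.8],"angular":[0,0,0],"claw":0.35},{"slide":[3.8,1.4,0.8],"angular":[0,0,0],"claw":0.35},{"slide":[3.8,1.4,0.8],"angular":[0,0,0],"claw":0.35}]' >/dev/null
python3 -m creep '[{"slide":[2.88,1.06,1.8],"angular":[0,0,0],"claw":0.35},{"slide":[2.88,1.06,1.8],"angular":[0,0,0],"claw":0.35},{"slide":[2.88,1.06,1.8],"angular":[0,0,0],"claw":0.35},{"slide":[2.88,1.06,1.8],"angular":[0,0,0],"claw":0.35},{"slide":[2.88,1.06,1.8],"angular":[0,0,0],"claw":0.35},{"slide":[0,0,0],"angular":[0,0,0],"claw":0.35},{"slide":[0,0,0],"angular":[0,0,0],"claw":0.35}]' >/dev/null
python3 go.py 470 -69 5
python3 -c "
from h import *
s=manip.sense();cv2.imwrite('pics/w1.png',viewer.snapshot('wrist'));C=cam('wrist',s)
for p in [(470,-69,27),(555,-115,27),(551,-182,27),(600,30,0)]: print(proj(C,np.array(p)/1000))"
```

```text
t 2.4 tcp [470.4 -68.1  60.4] theta 85.75 tilt [-0.002  0.001] gap 0.675 F [-0.5 -0.6  0.7] grip 0.0
slide cm [-0.1  -0.03  5.54]
[324.24088089 233.13073526]
[462.0308963  291.08253523]
[451.56358487 375.73127982]
[525.49996084  49.29815098]
```

View pics/w1.png

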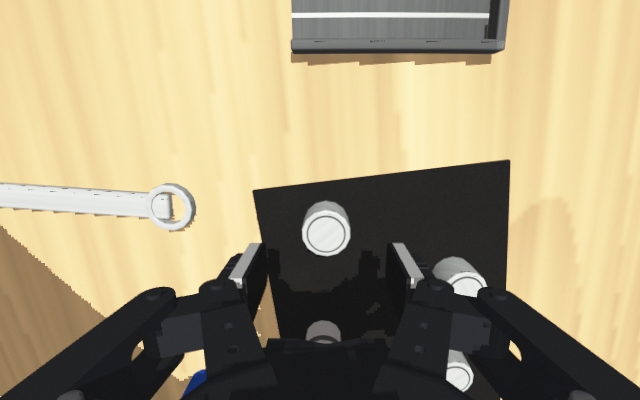

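The wrist view puts tappet A's top at (326,231) against a predicted (324,233), so the measurement holds. I'll descend and grip.

```bash
python3 -m creep '[{"slide":[0,0,2],"angular":[0,0,0],"claw":0.35},{"slide":[0,0,2],"angular":[0,0,0],"claw":0.35},{"slide":[0,0,1.5],"angular":[0,0,0],"claw":0.35},{"slide":[0,0,0],"angular":[0,0,0],"claw":-0.5},{"slide":[0,0,0],"angular":[0,0,0],"claw":-0.9},{"slide":[0,0,0],"angular":[0,0,0],"claw":-0.9},{"slide":[0,0,0],"angular":[0,0,0],"claw":-0.9},{"slide":[0,0,0],"angular":[0,0,0],"claw":-0.9}]' 40
python3 go.py 470 -69 5
```

```text
t: 3.12
tcp_pos: [0.4713, -0.0702, 0.0073]
tool_rot: [0.734, 0.68, 0.0, 0.001]
force: [-0.5, 0.1, -1.0]
finger_gap: 0.335
gripper_force: 39.4
t 3.12 tcp [471.3 -70.2   7.3] theta 85.63 tilt [ 0.002 -0.001] gap 0.335 F [-0.5  0.1 -1. ] grip 39.4
slide cm [ 0.11 -0.14  0.23]
```

```bash
python3 -m creep '[{"slide":[0,0,-2],"angular":[0,0,0],"claw":-0.9},{"slide":[0,0,-3],"angular":[0,0,0],"claw":-0.9},{"slide":[3,0.5,-1],"angular":[0,0,0],"claw":-0.9},{"slide":[3.8,0.9,0],"angular":[0,0,0],"claw":-0.9},{"slide":[3.8,0.8,0],"angular":[0,0,0],"claw":-0.9},{"slide":[3.2,0.7,0],"angular":[0,0,0],"claw":-0.9},{"slide":[0,0,0],"angular":[0,0,0],"claw":-0.9},{"slide":[0,0,0],"angular":[0,0,0],"claw":-0.9},{"slide":[0,0,0],"angular":[0,0,0],"claw":-0.9}]' 40
python3 go.py 511.2 68.1 5
```

```text
t: 3.87
tcp_pos: [0.5097, 0.0657, 0.0666]
tool_rot: [0.733, 0.68, -0.0, 0.0]
force: [0.4, 0.0, -1.5]
finger_gap: 0.339
gripper_force: 39.7
t 3.87 tcp [509.7  65.7  66.6] theta 85.72 tilt [-0. -0.] gap 0.339 F [ 0.4  0.  -1.5] grip 39.7
slide cm [0.26 0.14 6.16]
```

```bash
python3 -m creep '[{"slide":[0.1,0,2.5],"angular":[0,0,0],"claw":-0.9},{"slide":[0.1,0.1,2],"angular":[0,0,0],"claw":-0.9},{"slide":[0,0,1.2],"angular":[0,0,0],"claw":-0.9},{"slide":[0,0,0.4],"angular":[0,0,0],"claw":-0.9},{"slide":[0,0,0],"angular":[0,0,0],"claw":-0.9},{"slide":[0,0,0],"angular":[0,0,0],"claw":-0.9}]' 40
python3 go.py 511.2 68.1 5
```

```text
t: 4.37
tcp_pos: [0.511, 0.0664, 0.0055]
tool_rot: [0.734, 0.679, -0.0, -0.0]
force: [-0.9, -0.4, -0.6]
finger_gap: 0.338
gripper_force: 39.6
t 4.37 tcp [511.   66.4   5.5] theta 85.55 tilt [-0. -0.] gap 0.338 F [-0.9 -0.4 -0.6] grip 39.6
slide cm [0.17 0.01 0.05]
```

```bash
python3 -m creep '[{"slide":[0,0,0.1],"angular":[0,0,0],"claw":-0.9},{"slide":[0,0,0],"angular":[0,0,0],"claw":-0.9},{"slide":[0,0,0],"angular":[0,0,0],"claw":0.1},{"slide":[0,0,0],"angular":[0,0,0],"claw":0.3},{"slide":[0,0,0],"angular":[0,0,0],"claw":0.3},{"slide":[0,0,0],"angular":[0,0,0],"claw":0.3},{"slide":[0,0,-2],"angular":[0,0,0],"claw":0.3},{"slide":[0,0,-4],"angular":[0,0,0],"claw":0.3}]' 40
python3 -m creep '[{"slide":[-3,1,0],"angular":[0,0,0],"claw":0.35},{"slide":[-3.8,1.2,0],"angular":[0,0,0],"claw":0.35},{"slide":[-3.8,1.2,0],"angular":[0,0,0],"claw":0.35},{"slide":[-3.8,1.2,0],"angular":[0,0,0],"claw":0.35},{"slide":[-3.3,1.2,0],"angular":[0,0,0],"claw":0.35},{"slide":[0,0,0],"angular":[0,0,0],"claw":0.35},{"slide":[0,0,0],"angular":[0,0,0],"claw":0.35},{"slide":[0,0,0],"angular":[0,0,0],"claw":0.35}]' >/dev/null
python3 go.py 555 -115 6
```

```text
t: 5.03
tcp_pos: [0.5082, 0.0678, 0.0615]
tool_rot: [0.733, 0.68, -0.003, -0.003]
force: [1.2, -0.2, 0.0]
finger_gap: 0.648
gripper_force: 0.0
t 5.7 tcp [ 554.7 -112.7   64. ] theta 85.63 tilt [-0.002  0.001] gap 0.671 F [-0.5  0.3 -0.6] grip 0.0
slide cm [-0.24  0.06  5.8 ]
```

```bash
python3 -m creep '[{"slide":[-0.2,0,2.3],"angular":[0,0,0],"claw":0.35},{"slide":[0,0,2],"angular":[0,0,0],"claw":0.35},{"slide":[0,0,1.5],"angular":[0,0,0],"claw":0.35},{"slide":[0,0,0],"angular":[0,0,0],"claw":-0.5},{"slide":[0,0,0],"angular":[0,0,0],"claw":-0.9},{"slide":[0,0,0],"angular":[0,0,0],"claw":-0.9},{"slide":[0,0,0],"angular":[0,0,0],"claw":-0.9},{"slide":[0,0,0],"angular":[0,0,0],"claw":-0.9}]' 40
python3 go.py 555 -115 6
```

```text
t: 6.37
tcp_pos: [0.5561, -0.115, 0.0073]
tool_rot: [0.733, 0.68, 0.0, 0.001]
force: [0.1, 1.0, 0.0]
finger_gap: 0.334
gripper_force: 39.4
t 6.37 tcp [ 556.1 -115.     7.3] theta 85.7 tilt [ 0.002 -0.001] gap 0.334 F [0.1 1.  0. ] grip 39.4
slide cm [-0.   -0.11  0.13]
```

```bash
python3 -m creep '[{"slide":[0,0,-2],"angular":[0,0,0],"claw":-0.9},{"slide":[0,0,-3.5],"angular":[0,0,0],"claw":-0.9},{"slide":[3,-0.8,-1],"angular":[0,0,0],"claw":-0.9},{"slide":[3.9,-1,0],"angular":[0,0,0],"claw":-0.9},{"slide":[3.9,-1,0],"angular":[0,0,0],"claw":-0.9},{"slide":[3.9,-1,0],"angular":[0,0,0],"claw":-0.9},{"slide":[3.9,-1,0],"angular":[0,0,0],"claw":-0.9},{"slide":[3.6,-1,0],"angular":[0,0,0],"claw":-0.9},{"slide":[0,0,0],"angular":[0,0,0],"claw":-0.9},{"slide":[0,0,0],"angular":[0,0,0],"claw":-0.9}]' 40 >/dev/null
python3 -m creep '[{"slide":[0,0,0],"angular":[0,0,0],"claw":-0.9}]'
python3 go.py 514.4 111 4.7
```

```text
t: 7.28
tcp_pos: [0.515, 0.1105, 0.0719]
tool_rot: [0.733, 0.68, 0.001, 0.001]
force: [-0.0, -0.4, -0.7]
finger_gap: 0.335
gripper_force: 39.7
t 7.28 tcp [515.  110.5  71.9] theta 85.73 tilt [ 0.002 -0.   ] gap 0.335 F [-0.  -0.4 -0.7] grip 39.7
slide cm [ 0.05 -0.07  6.72]
```

Then on to C (551,-182) from there.

```bash
python3 -m creep '[{"slide":[0,0,2.5],"angular":[0,0,0],"claw":-0.9},{"slide":[0,0,2.3],"angular":[0,0,0],"claw":-0.9},{"slide":[0,0,1.4],"angular":[0,0,0],"claw":-0.9},{"slide":[0,0,0.5],"angular":[0,0,0],"claw":-0.9},{"slide":[0,0,0],"angular":[0,0,0],"claw":-0.9},{"slide":[0,0,0],"angular":[0,0,0],"claw":-0.9},{"slide":[0,0,0],"angular":[0,0,0],"claw":-0.9}]' 40
python3 go.py 514.4 111 4.7
```

```text
t: 7.87
tcp_pos: [0.5154, 0.1094, 0.0048]
tool_rot: [0.734, 0.679, 0.001, 0.001]
force: [0.4, 0.3, -0.6]
finger_gap: 0.333
gripper_force: 39.9
t 7.87 tcp [515.4 109.4   4.8] theta 85.56 tilt [ 0.001 -0.   ] gap 0.333 F [ 0.4  0.3 -0.6] grip 39.9
slide cm [ 0.15 -0.11  0.01]
```

```bash
python3 -m creep '[{"slide":[0,0,0],"angular":[0,0,0],"claw":0.1},{"slide":[0,0,0],"angular":[0,0,0],"claw":0.3},{"slide":[0,0,0],"angular":[0,0,0],"claw":0.3},{"slide":[0,0,0],"angular":[0,0,0],"claw":0.3},{"slide":[0,0,-2],"angular":[0,0,0],"claw":0.3},{"slide":[0,0,-4],"angular":[0,0,0],"claw":0.3}]' 40 >/dev/null
python3 -m creep '[{"slide":[-3.6,0.7,0],"angular":[0,0,0],"claw":0.35},{"slide":[-3.6,0.7,0],"angular":[0,0,0],"claw":0.35},{"slide":[-3.6,0.7,0],"angular":[0,0,0],"claw":0.35},{"slide":[-3.6,0.7,0],"angular":[0,0,0],"claw":0.35},{"slide":[-3.6,0.7,0],"angular":[0,0,0],"claw":0.35},{"slide":[-3.6,0.7,0],"angular":[0,0,0],"claw":0.35},{"slide":[-3.6,0.7,0],"angular":[0,0,0],"claw":0.35},{"slide":[-3.6,0.7,0],"angular":[0,0,0],"claw":0.35},{"slide":[0,0,0],"angular":[0,0,0],"claw":0.35},{"slide":[0,0,0],"angular":[0,0,0],"claw":0.35}]' >/dev/null
python3 go.py 551 -182 6
```

```text
t 9.2 tcp [ 548.9 -183.2   64.4] theta 85.46 tilt [ 0.001 -0.001] gap 0.671 F [-0.   0.4  0.1] grip 0.0
slide cm [0.14 0.2  5.84]
```

```bash
python3 -m creep '[{"slide":[0.1,0.2,2.3],"angular":[0,0,0],"claw":0.35},{"slide":[0,0,2],"angular":[0,0,0],"claw":0.35},{"slide":[0,0,1.5],"angular":[0,0,0],"claw":0.35},{"slide":[0,0,0],"angular":[0,0,0],"claw":-0.5},{"slide":[0,0,0],"angular":[0,0,0],"claw":-0.9},{"slide":[0,0,0],"angular":[0,0,0],"claw":-0.9},{"slide":[0,0,0],"angular":[0,0,0],"claw":-0.9},{"slide":[0,0,0],"angular":[0,0,0],"claw":-0.9}]' 40
python3 go.py 517.6 153.9 65
```

```text
t: 9.87
tcp_pos: [0.5512, -0.18, 0.0074]
tool_rot: [0.733, 0.68, 0.0, 0.001]
force: [-0.3, 0.0, -0.5]
finger_gap: 0.335
gripper_force: 39.4
t 9.87 tcp [ 551.2 -180.     7.4] theta 85.7 tilt [ 0.002 -0.001] gap 0.335 F [-0.3  0.  -0.5] grip 39.4
slide cm [33.04 -5.84 -5.8 ]
```

```bash
python3 -m creep '[{"slide":[0,0,-2],"angular":[0,0,0],"claw":-0.9},{"slide":[0,0,-4],"angular":[0,0,0],"claw":-0.9},{"slide":[2,-0.4,-0.3],"angular":[0,0,0],"claw":-0.9},{"slide":[3.9,-0.7,0],"angular":[0,0,0],"claw":-0.9},{"slide":[3.9,-0.7,0],"angular":[0,0,0],"claw":-0.9},{"slide":[3.9,-0.7,0],"angular":[0,0,0],"claw":-0.9},{"slide":[3.9,-0.7,0],"angular":[0,0,0],"claw":-0.9},{"slide":[3.9,-0.7,0],"angular":[0,0,0],"claw":-0.9},{"slide":[3.9,-0.7,0],"angular":[0,0,0],"claw":-0.9},{"slide":[3.9,-0.7,0],"angular":[0,0,0],"claw":-0.9}]' 40 >/dev/null
python3 -m creep '[{"slide":[3.7,-0.5,0],"angular":[0,0,0],"claw":-0.9},{"slide":[0,0,0],"angular":[0,0,0],"claw":-0.9},{"slide":[0,0,0],"angular":[0,0,0],"claw":-0.9},{"slide":[0,0,0],"angular":[0,0,0],"claw":-0.9}]' >/dev/null
python3 go.py 517.6 153.9 4.7
```

```text
t 11.03 tcp [517.9 153.4  69.8] theta 85.73 tilt [ 0.001 -0.   ] gap 0.336 F [-0.3  0.2  0.7] grip 39.7
slide cm [ 0.05 -0.04  6.51]
```

```bash
python3 -m creep '[{"slide":[0,0,2.4],"angular":[0,0,0],"claw":-0.9},{"slide":[0,0,2.2],"angular":[0,0,0],"claw":-0.9},{"slide":[0,0,1.4],"angular":[0,0,0],"claw":-0.9},{"slide":[0,0,0.5],"angular":[0,0,0],"claw":-0.9},{"slide":[0,0,0],"angular":[0,0,0],"claw":-0.9},{"slide":[0,0,0],"angular":[0,0,0],"claw":-0.9},{"slide":[0,0,0],"angular":[0,0,0],"claw":-0.9}]' 40
python3 go.py 517.6 153.9 4.7
```

```text
t: 11.62
tcp_pos: [0.5185, 0.1524, 0.0048]
tool_rot: [0.734, 0.679, 0.0, 0.0]
force: [-0.2, 0.2, -0.8]
finger_gap: 0.333
gripper_force: 39.9
t 11.62 tcp [518.5 152.4   4.8] theta 85.56 tilt [0.001 0.   ] gap 0.333 F [-0.2  0.2 -0.8] grip 39.9
slide cm [ 0.15 -0.1   0.01]
```

```bash
python3 -m creep '[{"slide":[0,0,0],"angular":[0,0,0],"claw":0.1},{"slide":[0,0,0],"angular":[0,0,0],"claw":0.3},{"slide":[0,0,0],"angular":[0,0,0],"claw":0.3},{"slide":[0,0,0],"angular":[0,0,0],"claw":0.3},{"slide":[0,0,-2],"angular":[0,0,0],"claw":0.3},{"slide":[0,0,-4],"angular":[0,0,0],"claw":0.3},{"slide":[0,0,-4],"angular":[0,0,0],"claw":0.3},{"slide":[0,0,-4],"angular":[0,0,0],"claw":0.3},{"slide":[0,0,-4],"angular":[0,0,0],"claw":0},{"slide":[0,0,-3],"angular":[0,0,0],"claw":-0.2}]' 40 >/dev/null
python3 -m creep '[{"slide":[0,0,0],"angular":[0,0,0],"claw":-0.2},{"slide":[0,0,0],"angular":[0,0,0],"claw":-0.2},{"slide":[0,0,0],"angular":[0,0,0],"claw":-0.2}]'
python3 -c "
from h import *
s=manip.sense();C=cam('wrist',s)
cv2.imwrite('pics/w2.png',viewer.snapshot('wrist'));T=viewer.snapshot('top')[160:245,180:446];cv2.imwrite('pics/t2.png',cv2.resize(T,None,fx=3,fy=3))
print(manip.sense()['tcp_pos'])
for p in [(555.6,258.3,78),(557.3,259.8,78),(511,66.5,24)]: print(proj(C,np.array(p)/1000))"
```

```text
t: 12.7
tcp_pos: [0.5167, 0.1534, 0.2137]
tool_rot: [0.733, 0.68, -0.001, -0.0]
force: [0.6, 0.5, 0.4]
finger_gap: 0.397
gripper_force: 0.0
[0.51623373 0.15331924 0.21252297]
[362.3519725   67.29203595]
[364.30210581  65.21852973]
[326.40853687 255.26840683]
```

View pics/w2.png

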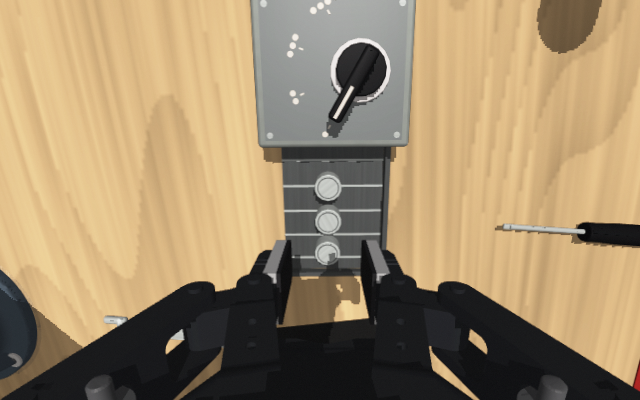

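All three tappets stand upright on the plate. The hub ring centre is about (360,70), and the bar runs from tail (374,48) to nose (335,121), so it is still at one dot.

```bash
python3 -c "
from h import *
C=cam('wrist')
print('ring',atz(C,(360,70.5),.047)*1e3)
a,b=[atz(C,p,.078)*1e3 for p in((335,121),(374,48))];d=a-b
print(a,b,np.linalg.norm(d),np.degrees(np.arctan2(d[1],d[0])),'axis',b+d/np.linalg.norm(d)*17)
"; python3 go.py 556 259 160
```

```text
ring [555.86294655 259.74477786  47.        ]
[528.96822124 216.39972169  78.        ] [564.85116577 272.09155062  78.        ] 66.25077748852553 -122.79419164290232 axis [555.64357486 257.80098487  78.        ]
t 12.8 tcp [516.2 153.3 212.5] theta 85.67 tilt [-0.004 -0.   ] gap 0.398 F [0.1 0.1 0. ] grip 0.0
slide cm [10.84  3.19  5.23]
```

```bash
python3 -m creep '[{"slide":[3.6,1,0],"angular":[0,0,0],"claw":-0.2},{"slide":[3.6,1.1,0],"angular":[0,0,0],"claw":-0.2},{"slide":[3.6,1.1,0],"angular":[0,0,0],"claw":-0.2},{"slide":[0,0,1],"angular":[0,0,0.1036],"claw":-0.2},{"slide":[0,0,1],"angular":[0,0,0.1036],"claw":-0.2},{"slide":[0,0,1],"angular":[0,0,0.1036],"claw":-0.2},{"slide":[0,0,1],"angular":[0,0,0.1036],"claw":-0.2},{"slide":[0,0,1],"angular":[0,0,0.1036],"claw":-0.2},{"slide":[0,0,0],"angular":[0,0,0],"claw":-0.2},{"slide":[0,0,0],"angular":[0,0,0],"claw":-0.2}]' 40 >/dev/null
python3 -m creep '[{"slide":[0,0,0],"angular":[0,0,0],"claw":-0.2},{"slide":[0,0,0],"angular":[0,0,0],"claw":-0.2}]' >/dev/null
python3 go.py 556 258.7 58
```

```text
t 13.8 tcp [558.  258.7 164.5] theta 56.07 tilt [0. 0.] gap 0.401 F [ 0.3 -0.3 -0.7] grip 0.0
slide cm [-0.12 -0.17 10.65]
```

```bash
python3 -m creep '[{"slide":[-0.1,-0.2,3],"angular":[0,0,0],"claw":-0.2},{"slide":[0,0,3],"angular":[0,0,0],"claw":-0.2},{"slide":[0,0,2.5],"angular":[0,0,0],"claw":-0.2},{"slide":[0,0,1.5],"angular":[0,0,0],"claw":-0.2},{"slide":[0,0,0.5],"angular":[0,0,0],"claw":-0.2},{"slide":[0,0,0],"angular":[0,0,0],"claw":-0.2},{"slide":[0,0,0],"angular":[0,0,0],"claw":-0.2}]' 30
python3 -m creep '[{"slide":[0,0,0],"angular":[0,0,0],"claw":-0.5},{"slide":[0,0,0],"angular":[0,0,0],"claw":-0.7},{"slide":[0,0,0],"angular":[0,0,0],"claw":-1},{"slide":[0,0,0],"angular":[0,0,0],"claw":-1},{"slide":[0,0,0],"angular":[0,0,0],"claw":-1},{"slide":[0,0,0],"angular":[0,0,0],"claw":-1}]' 30
python3 go.py 556 258.7 58; python3 -c "
from station import manip;print(manip.sense()['ft_torque'])"
```

```text
t: 14.38
tcp_pos: [0.5564, 0.2592, 0.0602]
tool_rot: [0.883, 0.47, 0.001, 0.0]
force: [0.3, -0.3, 0.7]
finger_gap: 0.399
gripper_force: 0.0
t: 14.88
tcp_pos: [0.5559, 0.2597, 0.0607]
tool_rot: [0.883, 0.469, 0.001, -0.0]
force: [-1.3, 3.1, 6.1]
finger_gap: 0.143
gripper_force: 32.3
t 14.88 tcp [555.9 259.7  60.7] theta 55.99 tilt [0.002 0.001] gap 0.143 F [-1.3  3.1  6.1] grip 32.3
slide cm [-0.08  0.06  0.27]
[0.39633035 0.35076163 0.01776008]
```

```bash
python3 -m creep '[{"slide":[0,0,-0.1],"angular":[0,0,0],"claw":-1},{"slide":[0,0,0],"angular":[0,0,0.1164],"claw":-1},{"slide":[0,0,0],"angular":[0,0,0.1164],"claw":-1},{"slide":[0,0,0],"angular":[0,0,0.1164],"claw":-1},{"slide":[0,0,0],"angular":[0,0,0.1164],"claw":-1},{"slide":[0,0,0],"angular":[0,0,0.1164],"claw":-1},{"slide":[0,0,0],"angular":[0,0,0.1164],"claw":-1}]'
python3 go.py 556 258.7 58
```

```text
t: 15.47
tcp_pos: [0.5556, 0.26, 0.0608]
tool_rot: [0.991, 0.136, 0.001, -0.001]
force: [-0.7, 4.2, 2.6]
finger_gap: 0.142
gripper_force: 31.8
t 15.47 tcp [555.6 260.   60.8] theta 15.62 tilt [0.001 0.002] gap 0.142 F [-0.7  4.2  2.6] grip 31.8
slide cm [0.   0.13 0.28]
```

```bash
python3 -m creep '[{"slide":[0,0,0],"angular":[0,0,0.1164],"claw":-1},{"slide":[0,0,0],"angular":[0,0,0.1164],"claw":-1},{"slide":[0,0,0],"angular":[0,0,0.1164],"claw":-1},{"slide":[0,0,0],"angular":[0,0,0.1164],"claw":-1},{"slide":[0,0,0],"angular":[0,0,0.1164],"claw":-1},{"slide":[0,0,0],"angular":[0,0,0.1164],"claw":-1},{"slide":[0,0,0],"angular":[0,0,0],"claw":-1},{"slide":[0,0,0],"angular":[0,0,0],"claw":-1},{"slide":[0,0,0],"angular":[0,0,0],"claw":-1}]'
python3 go.py 556 258.7 58
python3 -m creep '[{"slide":[0,0,0],"angular":[0,0,0],"claw":-0.5},{"slide":[0,0,0],"angular":[0,0,0],"claw":-0.2},{"slide":[0,0,0],"angular":[0,0,0],"claw":-0.2},{"slide":[0,0,0],"angular":[0,0,0],"claw":-0.2},{"slide":[0,0,-3],"angular":[0,0,0],"claw":-0.2},{"slide":[0,0,-4],"angular":[0,0,0],"claw":-0.2},{"slide":[0,0,-4],"angular":[0,0,0],"claw":-0.2},{"slide":[0,0,-4],"angular":[0,0,0],"claw":-0.2}]'
```

```text
t: 16.22
tcp_pos: [0.5556, 0.2604, 0.0608]
tool_rot: [0.978, -0.208, 0.0, -0.001]
force: [-1.2, 5.8, 2.1]
finger_gap: 0.142
gripper_force: 31.7
t 16.22 tcp [555.6 260.4  60.8] theta -24.07 tilt [0.001 0.002] gap 0.142 F [-1.2  5.8  2.1] grip 31.7
slide cm [0.1  0.14 0.28]
t: 16.88
tcp_pos: [0.5551, 0.2584, 0.2115]
tool_rot: [0.978, -0.208, -0.001, 0.001]
force: [1.2, 0.7, 0.3]
finger_gap: 0.4
gripper_force: 0.0
```

```bash
python3 -m creep '[{"slide":[-3,1.9,-1],"angular":[0,0,0],"claw":-0.2},{"slide":[-3,1.9,-1],"angular":[0,0,0],"claw":-0.2},{"slide":[-3,1.9,-1],"angular":[0,0,0],"claw":-0.2},{"slide":[-3,1.9,-1],"angular":[0,0,0],"claw":-0.2},{"slide":[0,0,0],"angular":[0,0,0],"claw":-0.2},{"slide":[0,0,0],"angular":[0,0,0],"claw":-0.2},{"slide":[0,0,0],"angular":[0,0,0],"claw":-0.2}]'
python3 -c "
from h import *
w=viewer.snapshot('wrist');t=viewer.snapshot('scene')
c=np.zeros((600,800,3),np.uint8);c[:200,:320]=cv2.resize(t,(320,200));c[:400,320:]=w[:,:480];c[200:,:320]=cv2.resize(w[:,320:],(320,400)) ;cv2.imwrite('pics/f.png',c);cv2.imwrite('pics/fw.png',w);cv2.imwrite('pics/fs.png',cv2.resize(t[165:330,160:510],None,fx=2.28,fy=2.28))"
```

```text
t: 17.47
tcp_pos: [0.4161, 0.2385, 0.2508]
tool_rot: [0.978, -0.208, 0.001, -0.0]
force: [0.9, -0.3, 0.4]
finger_gap: 0.401
gripper_force: 0.0
```

View pics/fw.png

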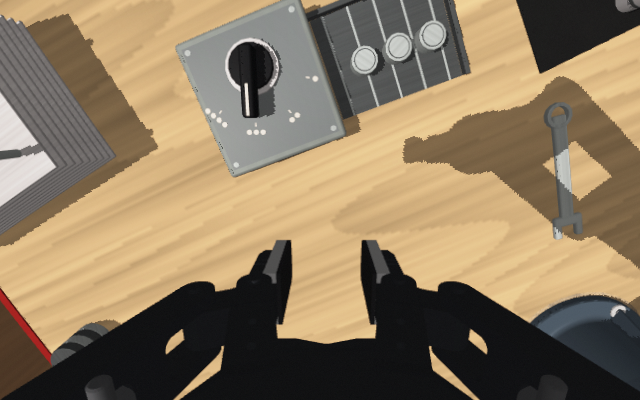

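View pics/fs.png

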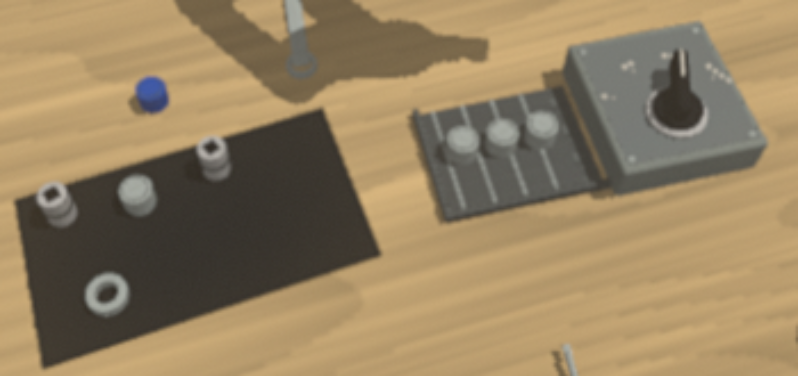

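The wrist view shows the bar nose at (250,117) beside the three dots at (257,131). Three tappets stand on the plate, and the fourth, the sockets and the ring are untouched on the mat. I'll check the bar angle numerically.

```bash
python3 -c "
from h import *
C=cam('wrist')
a=atz(C,(250,117),.054);b=atz(C,(257,131),.045);ax=np.array([.556,.2592])
w=atz(C,(247,83),.078);n=atz(C,(247,116),.078)
for p in(a[:2],b[:2]): d=p-ax;print(np.degrees(np.arctan2(d[1],d[0])),np.linalg.norm(d))
d=(n-w)[:2];print('line',np.degrees(np.arctan2(d[1],d[0])),n,'expected ~',180-20-4.1)"
```

```text
151.05213777841576 0.04970873923854138
156.3216521746806 0.06431696119379185
line 152.4394538188379 [0.5120854  0.28040336 0.078     ] expected ~ 155.9
```

```bash
python3 -c "
from h import *
C=cam('wrist');g=cv2.cvtColor(cv2.imread('pics/fw.png'),6)
m=np.zeros_like(g);m[86:114,242:255]=1
v,u=np.nonzero((g>120)&(m>0));print(len(u),u.min(),u.max(),v.min(),v.max())
l=cv2.fitLine(np.float32(np.c_[u,v]),2,0,.01,.01).ravel()
p=[atz(C,(l[2]+k*l[0],l[3]+k*l[1]),.078)[:2] for k in(-15,15)]
d=p[1]-p[0];print(np.degrees(np.arctan2(d[1],d[0]))%180)
n=np.array([-d[1],d[0]])/np.linalg.norm(d);print('offset of line from axis mm',(p[0]-[.556,.2592])@n*1e3)"
```

```text
97 244 249 86 113
156.25595407307947
offset of line from axis mm -1.1271418454374862
```

The line stands at 156.3°, against 155.9° for three dots, so the selector is in the detent.

```bash
python3 -c "
from station import ticket;print(ticket.sign_off())"
```

```text
the job is handed in; nothing more can be done
None
```

Three tappets stand upright on the demagnetiser plate, and after that the selector was turned to three dots (bar measured at 156.3°, 155.9° expected); the fourth tappet, both sockets and the ring are still in place on the mat, and the job was handed in at about 17.6 s.

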